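# Show a cytometer filter to the inspection camera

## Robot

A 7-joint arm with a two-finger parallel gripper is mounted at the origin on the work surface. World frame = base frame: x ahead of the robot, y to its left, z up, the work surface at z = 0. Lengths are in m, angles in rad, forces in N, time in s.
With the tool pointing down it reaches from about 0.35 to 0.9 m from the base axis. Payload 19.9 kg.
Tool frame: the origin (TCP) lies on the centre line of the jaws, within the pads' length; the fingertips stand 22 mm ahead of it and the grasp point (between the pads) lies 3 mm ahead of it; z points along the fingers, y is the line along which they close (so a half turn about z gives the same grasp; the last joint's range is limited). The gripper opens to 94 mm and grips with 3 to 60 N. Pads are 16 mm wide; open, the fingers measure 119 mm over their backs; the gripper's body (75 mm by 177 mm) begins 78 mm behind the grasp point.
Start: joints at [-1.175, 0.417, -0.01, 1.614, 0.005, 1.111, -0.053], TCP at [0.265, 0.566, 0.227] pointing down, gripper open.
Joint ranges: [-2.81, 2.81], [-0.39, 2.02], [-1.27, 1.25], [0.06, 2.57], [-1.19, 4.33], [0.19, 2], [-2.82, 2.82]. Speed limits (rad/s): [1.89, 1.89, 2.39, 2.39, 3.01, 3.01, 3.01].

## Interface

Orientations are given as a 3x3 rotation matrix whose columns are the frame's x, y, z axes.
In Python, from rig import robot gives the robot as it stands. The module is installed in compiled form; this text tells all that it offers.
- The arm moves only by the shell command python3 -m pendant 'ROWS' [FORCE]. ROWS is JSON, a list of rows, each an object with "linear": the shift along the tool's x, y, z in units of 0.02 m (1.0 is 0.02 m), a list of three; "rotation": the turn, a rotation vector about the tool's x, y, z in units of 0.1 rad (1.0 is 0.1 rad), a list of three; "claw": the opening, from 0 (shut) to 1 (fully open). A call has 1 to 20 rows; each row shifts and turns the commanded pose from where the row before left it, along the tool's axes as they then stand; what a row does not reach is not made up. A row lasts 1/12 s, in which the tool goes at most 41.7 mm and 7.16 degrees, less where a joint would pass 70% of its speed; a pose out of reach is approached as far as the arm can. A call with a number of a shift or a turn outside -1 to 1 is refused whole. A call with a gripper value outside its range is refused whole. The fingers move at their own pace and stop on an object; FORCE is the grip in N (left out, the last holds). Time passes only in rows, so rows that do not move let the fingers close. It gives the time, the measured TCP pose, the force, the opening and the grip force at its end, in the units of the state.
- robot.sense(): the state, without advancing time (a new reading comes with each control period).
- robot.read_camera(name): name is "scene" or "top" or "wrist"; returns a dict with "image" (400x640x3 uint8, red, green, blue), "fx", "fy", "cx", "cy" (pixels), "R" (3x3) and "t" (3): a world point X has camera coordinates R X + t; the wrist camera has in their place "tool_from_camera" (4x4, takes a point from camera to tool coordinates, whose origin is the TCP and whose axes are the flange's). Camera axes: x right, y down, z forward; pixel columns grow to the right and rows downward; lengths in m; the calibration is good to about 2 mm. A picture is of the moment at which its call begins: read the wrist's pose just before it. There is no depth.
- robot.close_job(): hands the job in; it is judged then, once.
The state is a dict: "time": time; "joint_positions": joint angles; "joint_vel": joint speeds; "tau": joint torques, N m; "tcp_pos": TCP position; "tool_rot": TCP orientation; "force": force on the tool from outside, world axes, zero at the start; "ft_torque": the same for the moment, N m; "grip_width": finger opening in m; "grasp_force": force on a finger pad.
Only numpy, scipy, OpenCV 4.12 (cv2) and the standard library are available. Lean on these libraries where they do the work, as an engineer would, in place of code of your own. Each camera call takes 0.05 s, during which the arm holds its last target. There are 200 camera calls.

## Task

Draw the filter holder with the long tab out of the rack and, gripping it by that tab only, hold it up in the air to the inspection camera: the middle of its glass 100 mm straight in front of the lens, the glass squarely facing the lens (so leaning back as much as the camera looks down), tab at the top of the picture. Leave the other holders in their slots and do not disturb the camera or anything else on the bench. The job ends holding: finish with the gripper still holding the holder, motionless, in front of the lens.

Things in the scene. Friction and masses are not known exactly. Their poses are not given: they have to be found in the camera images.
- long_holder: the wanted black filter holder, the one with the LONG tab, in any slot of the rack. Upright plate 10 mm thick (x), 50 wide (y), 64 high (z), with a round 35 mm glass in an aluminium ring on both like faces; centred on its top a tab 10 mm thick (x), 24 wide (y), 48 high: 112 mm in all. 40 to 85 g. Origin: centre of its underside; z up to the tab.
- glass_center (a point): centre of the long-tab holder's glass, 40 mm above the holder's underside; its axes are those of the holder
- rack: fixed grey rack 212 x 75 x 22 mm; origin: centre of its underside, x along its length. Four crosswise slots at x = -75, -25, 25, 75 mm, 11.5 mm (x) by 53 mm (y), 16 mm deep, floor 6 mm above the table. A holder stands loosely in each, its faces across the rack's length, and comes out straight up.
- lens (a point): centre of the lens front of the inspection camera (36 mm lens in a 64 mm ring light on a white 85 x 46 x 46 mm head). It looks along this point's own -x; y is level, +z is up in its picture. It looks 15 to 35 degrees down, roughly towards the robot; a stiff hinge 240 mm above the table, 58 mm behind the lens, keeps it there. Do not shift it.
- camera_stand: fixed stand of the inspection camera: round foot 110 mm wide, post, fork. Origin: centre of the underside of the foot. Highest point of stand and head about 295 mm above the table.
- short_holder1: black optical filter holder like the long one but with a short grip tab (only 16 mm, so 80 mm high in all). Origin: centre of its underside; x = normal of the plate, z up. It stands in a slot of the rack and stays there; leave it alone.
- short_holder2: black optical filter holder like the long one but with a short grip tab (only 16 mm, so 80 mm high in all). Origin: centre of its underside; x = normal of the plate, z up. It stands in a slot of the rack and stays there; leave it alone.
- short_holder3: black optical filter holder like the long one but with a short grip tab (only 16 mm, so 80 mm high in all). Origin: centre of its underside; x = normal of the plate, z up. It stands in a slot of the rack and stays there; leave it alone.
- bottle: white plastic bottle, 54 mm diameter, 115 mm high; bystander, to be left where it is. Origin: centre of its underside.
- jar: amber glass jar, 60 mm diameter, 60 mm high; bystander, to be left where it is. Origin: centre of its underside.
- dish: clear flat culture dish, 90 mm diameter, 16 mm high; bystander, to be left where it is. Origin: centre of its underside.
- vial: small glass vial, 26 mm diameter, 50 mm high; bystander, to be left where it is. Origin: centre of its underside.
- screwdriver: screwdriver 170 mm long, lying on the bench, its x along it; bystander, to be left where it is. Origin: near the middle of its length.

How it is judged:
By the outcome, as a careful person would: the job done as asked, in the order asked, and still so for the second after the job is handed in, while the arm keeps its last pose, push and grip.
It also fails if it takes over 34 s, if anything falls off the work surface, if the arm or the gripper's body presses on something with over 40 N, if the wrist force passes 120 N, or if a joint passes its speed limit or range.

## Working session

There is one attempt and no reset: what is moved stays moved. The work goes in short steps, Python scripts to look and compute and a shell command to move; the robot and the scene stay as the last step left them, time stands still between calls to the robot, and variables do not carry over. Pictures are saved under pics/ and viewed, at most 10 in all, crops included, and the job is handed in when it is done.

```bash
mkdir -p pics; cat > h.py <<'E'
import numpy as np, cv2
from rig import robot
def snap(name,fn,crop=None,scale=1):
    c=robot.read_camera(name); im=c["image"][:,:,::-1]
    np.savez(fn+'.npz',**{k:v for k,v in c.items()})
    if crop: im=im[crop[1]:crop[3],crop[0]:crop[2]]
    cv2.imwrite('pics/'+fn+'.png',cv2.resize(im,None,fx=scale,fy=scale,interpolation=cv2.INTER_CUBIC)); return c
def P(c):
    return np.array([[c['fx'],0,c['cx']],[0,c['fy'],c['cy']],[0,0,1]])@np.c_[c['R'],c['t']]
def onz(c,u,v,z):
    p=P(c); A=p[:,:2]-np.outer([u,v,1],[0,0,0])[:,:2]
    M=np.c_[p[:,0],p[:,1],-np.array([u,v,1])]; s=np.linalg.solve(M,-(p[:,2]*z+p[:,3])); return np.r_[s[:2],z]
def tri(c1,u1,c2,u2):
    X=cv2.triangulatePoints(P(c1),P(c2),np.array(u1,float),np.array(u2,float)); return (X[:3]/X[3]).ravel()
E
python3 - <<'E'
from h import *
for n in("scene","top"):
    c=snap(n,n+'0'); print(n,c['fx'],-c['R'].T@c['t'],c['R'][2])
w=robot.read_camera("wrist"); print(w['tool_from_camera'],w['fx']); s=robot.sense(); print(s['tool_rot'],s['time'])
E
```

```text
scene 486.98250767483273 [1.17582523 0.8257034  1.04347858] [-0.43787742 -0.60340901 -0.666454  ]
top 393.0679982189603 [0.37445494 0.02070278 1.30243746] [ 0.18975453 -0.01362966 -0.98173696]
[[ 6.98288910e-04 -9.61745587e-01 -2.73943312e-01  8.11259864e-02]
 [ 9.99999524e-01  4.85083436e-04  8.46020741e-04 -9.60381394e-04]
 [-6.80771351e-04 -2.73943772e-01  9.61745468e-01 -1.57213894e-01]
 [ 0.00000000e+00  0.00000000e+00  0.00000000e+00  1.00000000e+00]] 316.68414618351244
[[-9.05676834e-01  4.23968601e-01 -3.13978175e-04]
 [ 4.23968703e-01  9.05676365e-01 -9.27847279e-04]
 [-1.09015500e-04 -9.73446705e-04 -9.99999520e-01]] 0.15
```

View pics/scene0.png

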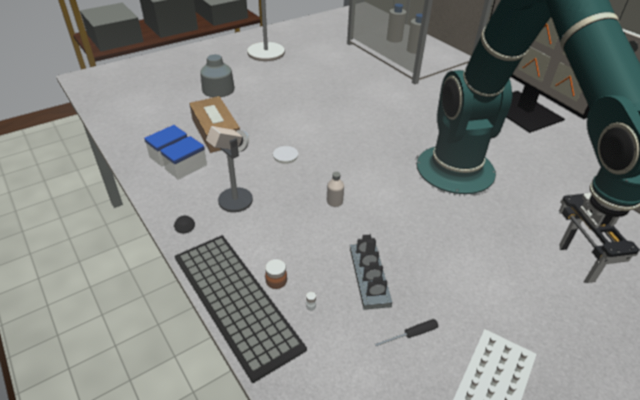

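View pics/top0.png

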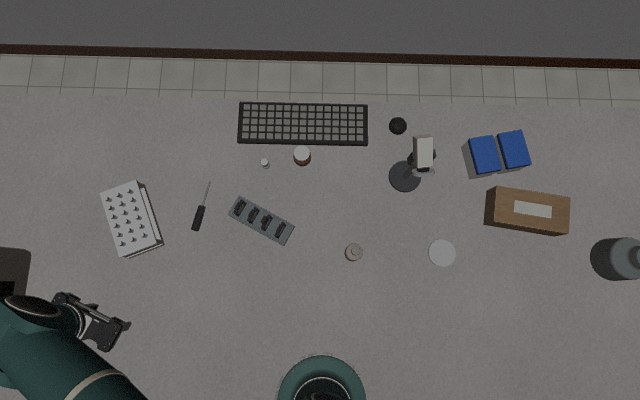

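The scene picture shows the rack around (370,275), the camera head at (228,138) and its foot at (235,200). In the top picture the rack is around (262,220), the head at (423,152) and the foot at (405,177). I'll enlarge these areas.

```bash
python3 - <<'E'
from h import *
def cr(fn,x0,y0,w,h,s=5):
    im=np.load(fn+'0.npz')['image'][:,:,::-1][y0:y0+h,x0:x0+w]
    im=cv2.resize(im,None,fx=s,fy=s,interpolation=cv2.INTER_CUBIC)
    im=cv2.convertScaleAbs(im,alpha=1.5,beta=10)
    for k in range(0,w,10): cv2.putText(im,str(x0+k),(k*s,8),0,.3,(0,255,255)); cv2.line(im,(k*s,10),(k*s,14),(0,255,255))
    for k in range(0,h,10): cv2.putText(im,str(y0+k),(0,k*s+4),0,.3,(0,255,255))
    return im
a=np.hstack([cr('scene',340,230,60,80,7),cr('top',225,190,75,80,5)[:, :]]) if 0 else None
A=cr('scene',345,228,50,84,7); B=cr('top',225,190,74,58,6)
C=np.zeros((600,800,3),np.uint8); C[:588,:350]=A; C[:348,354:798]=B; cv2.imwrite('pics/rack.png',C)
A=cr('scene',200,118,56,98,6); B=cr('top',384,126,60,74,7)
C=np.zeros((600,800,3),np.uint8); C[:588,:336]=A; C[:518,340:760]=B; cv2.imwrite('pics/cam.png',C)
E
```

```text
(no output)
```

View pics/rack.png

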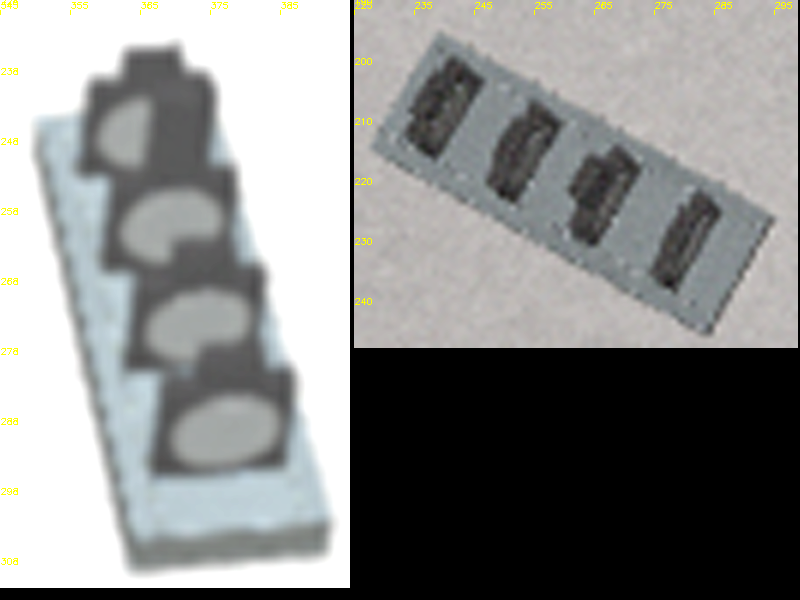

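View pics/cam.png

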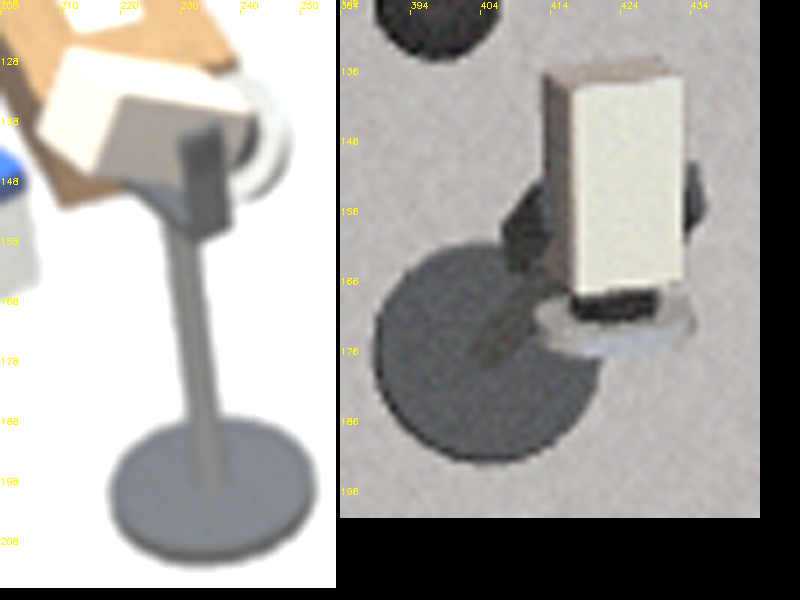

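Rack crop: the third holder from the left in the top view has the long tab, which leans out at top px (263,221). In the scene view it is second from the back. In the camera crop, the ring centre is about (423,172) in top and (244,141) in scene. Next I'll compute poses.

```bash
python3 - <<'E'
from h import *
np.set_printoptions(precision=4,suppress=True)
T=dict(np.load('top0.npz'));S=dict(np.load('scene0.npz'))
t=lambda x,y:(225+(x-354)/6,190+y/6)
cs=[onz(T,*t(*p),.022) for p in [(440,33),(775,218),(708,335),(373,150)]]
print(cs); a=cs[1]-cs[0];b=cs[3]-cs[0];print('L',np.linalg.norm(a),np.linalg.norm(b),np.linalg.norm(cs[2]-cs[3]))
c=np.mean(cs,0);ax=(cs[1]-cs[0]+cs[2]-cs[3]);ax/=np.linalg.norm(ax);print('rack',c,ax,np.degrees(np.arctan2(ax[1],ax[0])))
h=c+.025*ax;print('holder',h)
def proj(C,X): q=P(C)@np.r_[X,1];return q[:2]/q[2]
hh=h.copy();hh[2]=.118;u=proj(T,hh);print('tabtop in top',u,(u-[225,190])*6+[354,0],'scene',(proj(S,hh)-[345,228])*7)
s=lambda x,y:(200+x/6,118+y/6); k=lambda x,y:(384+(x-340)/7,126+y/7)
ring=tri(S,s(264,138),T,k(615,323));A=tri(S,s(120,95),T,k(575,85));B=tri(S,s(70,45),T,k(683,75));F=tri(S,s(250,110),T,k(575,295))
print('ring',ring,'A',A,'B',B,'F',F,np.linalg.norm(A-B),np.linalg.norm(F-A))
d=F-A;print('look',d/np.linalg.norm(d),'down',np.degrees(np.arcsin(-d[2]/np.linalg.norm(d))),'yaw',np.degrees(np.arctan2(d[1],d[0])))
d=B-A;print('y yaw',np.degrees(np.arctan2(d[1],d[0])))
print('foot',onz(T,*k(487,352),.01)); 
for n,p in dict(bottle=(354,252),jar=(302,155),vial=(265,163),dish=(442,253)).items(): print(n,onz(T,*p,.05))
E
```

```text
[array([0.6374, 0.2819, 0.022 ]), array([0.538, 0.094, 0.022]), array([0.4737, 0.1283, 0.022 ]), array([0.5714, 0.3148, 0.022 ])]
L 0.21265791270468895 0.07376292801239619 0.21054493186797463
rack [0.5551 0.2047 0.022 ] [-0.4659 -0.8848  0.    ] -117.76818909479569
holder [0.5435 0.1826 0.022 ]
tabtop in top [264.2963 219.952 ] [589.7777 179.7117] scene [179.4789  75.8191]
ring [ 0.6706 -0.2752  0.2122] A [ 0.7508 -0.2463  0.282 ] B [ 0.7546 -0.288   0.2873] F [ 0.6802 -0.2567  0.2407] 0.04217236369475164 0.08241120118335127
look [-0.8565 -0.1256 -0.5006] down 30.040537653226437 yaw -171.65435056475775
y yaw -84.7146856027102
foot [ 0.7176 -0.2737  0.01  ]
bottle [ 0.4559 -0.0964  0.05  ]
jar [0.7729 0.0768 0.05  ]
vial [0.7428 0.198  0.05  ]
dish [ 0.4575 -0.3768  0.05  ]
```

```bash
python3 -m pendant '[{"linear":[-0.5,-0.3,0],"rotation":[0,0,0.25],"claw":0.43},{"linear":[-1,-0.55,0],"rotation":[0,0,0.25],"claw":0.43},{"linear":[-1,-0.55,0],"rotation":[0,0,0],"claw":0.43},{"linear":[-1,-0.55,0],"rotation":[0,0,0],"claw":0.43},{"linear":[-1,-0.55,0],"rotation":[0,0,0],"claw":0.43},{"linear":[-1,-0.55,0],"rotation":[0,0,0],"claw":0.43},{"linear":[-1,-0.55,0],"rotation":[0,0,0],"claw":0.43},{"linear":[-1,-0.55,0],"rotation":[0,0,0],"claw":0.43},{"linear":[-1,-0.55,0],"rotation":[0,0,0],"claw":0.43},{"linear":[-1,-0.55,0],"rotation":[0,0,0],"claw":0.43},{"linear":[-1,-0.55,0],"rotation":[0,0,0],"claw":0.43},{"linear":[-1,-0.55,0],"rotation":[0,0,0],"claw":0.43},{"linear":[-1,-0.55,0],"rotation":[0,0,0],"claw":0.43},{"linear":[-1,-0.55,0],"rotation":[0,0,0],"claw":0.43},{"linear":[-1,-0.55,0],"rotation":[0,0,0],"claw":0.43},{"linear":[-1,-0.55,0],"rotation":[0,0,0],"claw":0.43},{"linear":[-1,-0.55,0],"rotation":[0,0,0],"claw":0.43},{"linear":[-1,-0.55,0],"rotation":[0,0,0],"claw":0.43},{"linear":[-1,-0.5,0.3],"rotation":[0,0,0],"claw":0.43},{"linear":[-0.5,-0.2,0.5],"rotation":[0,0,0],"claw":0.43}]' 30; python3 - <<'E'
from h import *
import json
s=robot.sense();print(s['tcp_pos'],s['tool_rot'].tolist() if hasattr(s['tool_rot'],'tolist') else s['tool_rot'],s['joint_positions'])
np.savez('w1s.npz',p=s['tcp_pos'],R=s['tool_rot'])
snap('wrist','w1')
E
```

```text
time: 1.82
tcp_pos: [0.5062, 0.2026, 0.212]
tool_rot: [[-0.881, 0.472, 0.002], [0.472, 0.881, 0.0], [-0.002, 0.001, -1.0]]
force: [-0.1, -0.2, -0.4]
grip_width: 0.0403
grasp_force: 0.0
[0.506223   0.20256064 0.21197211] [[-0.8813296753363419, 0.47249820580927193, 0.0018571156552002963], [0.472499198072121, 0.8813310931096003, 0.00011017912271870162], [-0.0015846743326263825, 0.0009745897882638747, -0.9999982694895047]] [-0.6072441   0.29295836  0.20398399  1.83773671 -0.06812411  1.01593113
  0.70277361]
```

View pics/w1.png

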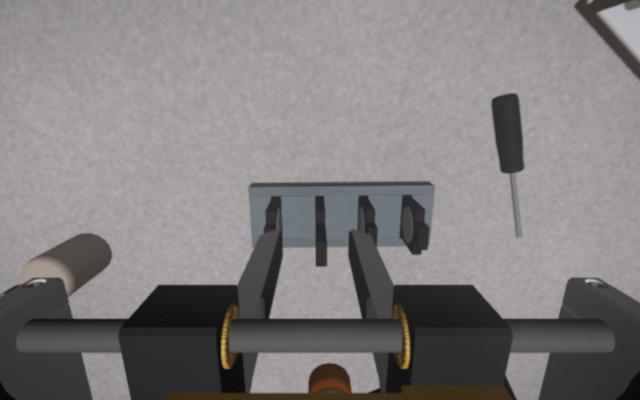

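Wrist picture: the long tab hangs between the fingers at column ~321, rows 197–265, and its top far edge is at about (321,265). The rack's upper edge runs from (250,186) to (433,186). Nothing stands between the fingers and the tab.

```bash
cat >> h.py <<'E'
def wcam(c,p,R):
    M=np.array(c['tool_from_camera']);W=np.eye(4);W[:3,:3]=R;W[:3,3]=p
    E=np.linalg.inv(W@M); return dict(fx=float(c['fx']),fy=float(c['fy']),cx=float(c['cx']),cy=float(c['cy']),R=E[:3,:3],t=E[:3,3])
E
python3 - <<'E'
from h import *
np.set_printoptions(precision=4,suppress=True)
d=dict(np.load('w1.npz'));s=np.load('w1s.npz');w=wcam(d,s['p'],s['R'])
a,b=onz(w,250,187,.022),onz(w,433,187,.022);print(a,b,np.linalg.norm(a-b),np.degrees(np.arctan2(*(b-a)[1::-1])))
e=onz(w,321,265,.118);print('edge',e)
tool=lambda X:s['R'].T@(X-s['p'])
print('edge in tool',tool(e),'est centre in tool',tool(np.array([.5435,.1826,.118])), 'rack edge in tool',tool(a),tool(b))
im=d['image'][180:280,235:445,::-1];cv2.imwrite('pics/w1c.png',cv2.resize(im,None,fx=3.8,fy=3.8,interpolation=cv2.INTER_CUBIC))
E
```

```text
[0.4758 0.1349 0.022 ] [0.5734 0.317  0.022 ] 0.20661643222769513 61.819689545427714
edge [0.554  0.1821 0.118 ]
edge in tool [-0.0516  0.0044  0.0941] est centre in tool [-0.0421 -0.0001  0.094 ] rack edge in tool [-0.0049 -0.0742  0.1899] [-0.0048  0.1324  0.1901]
```

View pics/w1c.png

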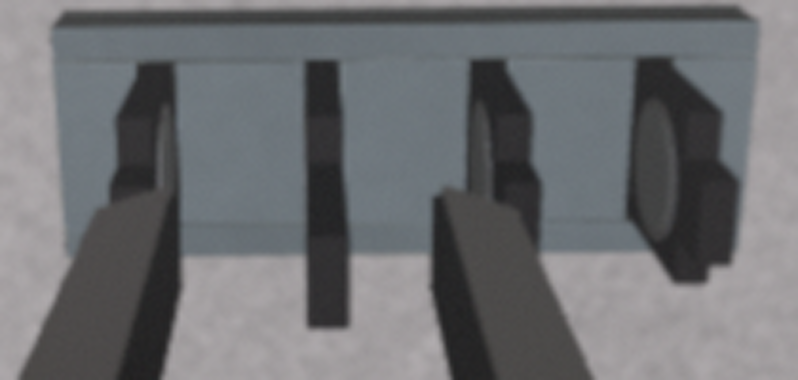

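```bash
python3 -m pendant '[{"linear":[-0.7,0.07,0],"rotation":[0,0,0],"claw":0.43},{"linear":[-0.7,0.07,0.3],"rotation":[0,0,0],"claw":0.43},{"linear":[-0.65,0.07,0.7],"rotation":[0,0,0],"claw":0.43},{"linear":[0,0,1],"rotation":[0,0,0],"claw":0.43},{"linear":[0,0,1],"rotation":[0,0,0],"claw":0.43},{"linear":[0,0,0],"rotation":[0,0,0],"claw":0.43},{"linear":[0,0,0],"rotation":[0,0,0],"claw":0.43}]' 25; python3 - <<'E'
from h import *
np.set_printoptions(precision=4,suppress=True)
s=robot.sense();np.savez('w2s.npz',p=s['tcp_pos'],R=s['tool_rot']);c=snap('wrist','w2',(220,150,420,300),4)
w=wcam(c,s['tcp_pos'],s['tool_rot'])
E
```

```text
time: 2.45
tcp_pos: [0.5425, 0.1906, 0.1511]
tool_rot: [[-0.884, 0.468, -0.002], [0.468, 0.884, -0.001], [0.001, -0.001, -1.0]]
force: [-0.0, 0.0, -0.6]
grip_width: 0.0405
grasp_force: 0.0
```

View pics/w2.png

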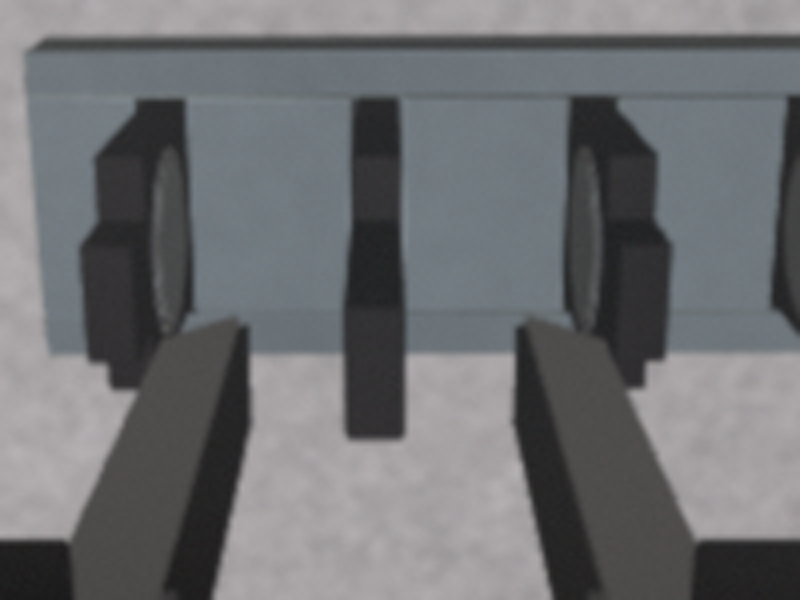

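The tab top face is at crop x 345–405, y 305–437, midway between the fingertips (inner edges at ~245 and ~520).

```bash
python3 - <<'E'
from h import *
np.set_printoptions(precision=4,suppress=True)
d=dict(np.load('w2.npz'));s=np.load('w2s.npz');w=wcam(d,s['p'],s['R']);print(w['cx'],w['cy'])
tool=lambda X:s['R'].T@(X-s['p'])
f=lambda x,y:(220+x/4,150+y/4)
for p in [(345,305),(405,305),(345,437),(405,437)]: print(tool(onz(w,*f(*p),.118)))
def pj(X): q=P(w)@np.r_[s['p']+s['R']@X,1];return (q[:2]/q[2]-[220,150])*4
print(pj([.008,.02,.022]),pj([.008,-.02,.022]),pj([-.008,.02,.022]),pj([-.008,-.02,.022]))
E
```

```text
315.0858427304356 198.05382661673875
[ 0.0081 -0.0065  0.0331]
[0.0081 0.0031 0.0331]
[-0.0152 -0.0067  0.0331]
[-0.0152  0.0032  0.0331]
[517.6185 331.8221] [254.2308 331.7193] [514.4891 427.7734] [256.9681 427.6896]
```

```bash
python3 -m pendant '[{"linear":[-0.17,-0.08,0],"rotation":[0,0,0],"claw":0.43},{"linear":[0,0,0.7],"rotation":[0,0,0],"claw":0.43},{"linear":[0,0,0.8],"rotation":[0,0,0],"claw":0.43},{"linear":[0,0,0.7],"rotation":[0,0,0],"claw":0.43},{"linear":[0,0,0.3],"rotation":[0,0,0],"claw":0.43},{"linear":[0,0,0],"rotation":[0,0,0],"claw":0.2},{"linear":[0,0,0],"rotation":[0,0,0],"claw":0},{"linear":[0,0,0],"rotation":[0,0,0],"claw":0},{"linear":[0,0,0],"rotation":[0,0,0],"claw":0},{"linear":[0,0,0],"rotation":[0,0,0],"claw":0},{"linear":[0,0,0],"rotation":[0,0,0],"claw":0}]' 25
```

```text
time: 3.42
tcp_pos: [0.5454, 0.1874, 0.1022]
tool_rot: [[-0.883, 0.469, 0.001], [0.469, 0.883, 0.0], [-0.001, 0.001, -1.0]]
force: [-0.7, -0.3, 6.1]
grip_width: 0.0098
grasp_force: 25.0
```

Gripped at 9.8 mm with 25 N, so the TCP is 56 mm above the glass centre. Next I'll lift it straight up, then turn, travel and tilt to a point well in front of the lens.

```bash
python3 -m pendant '[{"linear":[0,0,-0.4],"rotation":[0,0,0],"claw":0},{"linear":[0,0,-0.8],"rotation":[0,0,0],"claw":0},{"linear":[0,0,-1],"rotation":[0,0,0],"claw":0},{"linear":[0,0,-1],"rotation":[0,0,0],"claw":0},{"linear":[0,0,-1],"rotation":[0,0,0],"claw":0},{"linear":[0,0,-1],"rotation":[0,0,0],"claw":0},{"linear":[0,0,-1],"rotation":[0,0,0.4],"claw":0},{"linear":[0,0,-1],"rotation":[0,0,0.8],"claw":0},{"linear":[0,0,-0.8],"rotation":[0,0,0.9],"claw":0},{"linear":[0,0,-0.2],"rotation":[0,0,0.9],"claw":0},{"linear":[0,0,0],"rotation":[0,0,0.9],"claw":0},{"linear":[0,0,0],"rotation":[0,0,0.9],"claw":0},{"linear":[0,0,0],"rotation":[0,0,0.9],"claw":0},{"linear":[0,0,0],"rotation":[0,0,0.9],"claw":0},{"linear":[0,0,0],"rotation":[0,0,0.9],"claw":0},{"linear":[0,0,0],"rotation":[0,0,0.9],"claw":0},{"linear":[-0.5,-0.1,0],"rotation":[0,0,0.8],"claw":0},{"linear":[-1,-0.2,0],"rotation":[0,0,0.4],"claw":0},{"linear":[-1,-0.2,0],"rotation":[0,0,0],"claw":0},{"linear":[-1,-0.2,0],"rotation":[0,0,0],"claw":0}]'
```

```text
time: 5.08
tcp_pos: [0.5414, 0.114, 0.2658]
tool_rot: [[-0.123, 0.992, 0.0], [0.992, 0.123, -0.0], [-0.0, -0.0, -1.0]]
force: [0.4, -0.1, -0.8]
grip_width: 0.0102
grasp_force: 25.0
```

```bash
python3 -m pendant '[{"linear":[-1,-0.23,0],"rotation":[0,0,0],"claw":0},{"linear":[-1,-0.23,0],"rotation":[0,0,0],"claw":0},{"linear":[-1,-0.23,0],"rotation":[0,0,0],"claw":0},{"linear":[-1,-0.23,0],"rotation":[0,0,0],"claw":0},{"linear":[-1,-0.23,0],"rotation":[0,0,0],"claw":0},{"linear":[-1,-0.23,0],"rotation":[0,0,0],"claw":0},{"linear":[-1,-0.23,0],"rotation":[0,0,0],"claw":0},{"linear":[-1,-0.23,0],"rotation":[0,0,0],"claw":0},{"linear":[-1,-0.23,0],"rotation":[0,0,0],"claw":0},{"linear":[-1,-0.23,0],"rotation":[0,0,0],"claw":0},{"linear":[-1,-0.23,0],"rotation":[0,0,0],"claw":0},{"linear":[-1,-0.23,0],"rotation":[0,0,0],"claw":0},{"linear":[-1,-0.23,0],"rotation":[-0.2,0,0],"claw":0},{"linear":[-1,-0.23,0.1],"rotation":[-0.5,0,0],"claw":0},{"linear":[-1,-0.23,0.2],"rotation":[-0.8,0,0],"claw":0},{"linear":[-1,-0.23,0.2],"rotation":[-0.8,0,0],"claw":0},{"linear":[-1,-0.23,0.2],"rotation":[-0.8,0,0],"claw":0},{"linear":[-0.5,-0.1,0],"rotation":[-0.8,0,0],"claw":0},{"linear":[0,0,0],"rotation":[-0.8,0,0],"claw":0},{"linear":[0,0,0],"rotation":[-0.5,0,0],"claw":0}]' && python3 -m pendant '[{"linear":[0,0,0],"rotation":[0,0,0],"claw":0},{"linear":[0,0,0],"rotation":[0,0,0],"claw":0},{"linear":[0,0,0],"rotation":[0,0,0],"claw":0}]'
python3 - <<'E'
from h import *
s=robot.sense();np.savez('w3s.npz',p=s['tcp_pos'],R=s['tool_rot']);print(s['joint_positions']);c=snap('wrist','w3')
E
```

```text
time: 6.75
tcp_pos: [0.5052, -0.2432, 0.2492]
tool_rot: [[-0.119, 0.859, 0.497], [0.993, 0.104, 0.058], [-0.001, 0.5, -0.866]]
force: [0.5, 0.1, -0.1]
grip_width: 0.0102
grasp_force: 25.0
time: 7.0
tcp_pos: [0.5073, -0.2412, 0.2494]
tool_rot: [[-0.123, 0.862, 0.492], [0.992, 0.107, 0.061], [-0.001, 0.496, -0.868]]
force: [0.0, -0.9, -0.1]
grip_width: 0.0095
grasp_force: 25.0
[ 0.04794709  0.10860609  0.55347415  2.08816235 -0.66302546  0.65818191
  1.18264111]
```

View pics/w3.png

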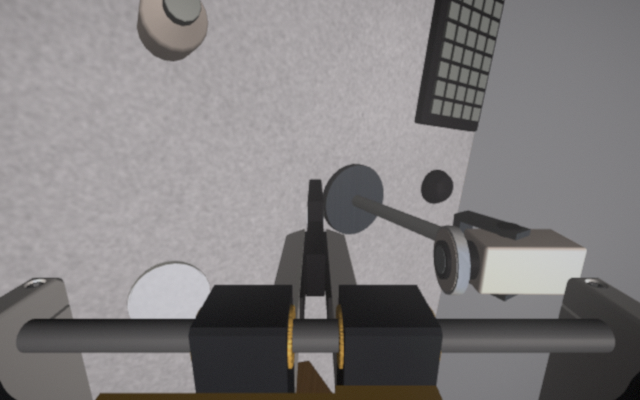

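The wrist picture shows the held holder in edge view at (315,180–290). The inspection head lies at (530,260), its ring and lens front at (447,258). I'll enlarge the head.

```bash
python3 - <<'E'
from h import *
d=dict(np.load('w3.npz'));x0,y0,s=425,203,5
im=cv2.resize(d['image'][y0:y0+105,x0:x0+160,::-1],None,fx=s,fy=s,interpolation=cv2.INTER_CUBIC)
im=cv2.convertScaleAbs(im,alpha=1.3)
for k in range(0,160,10): cv2.line(im,(k*s,0),(k*s,6),(0,255,255)); cv2.putText(im,str(x0+k),(k*s,16),0,.35,(0,0,255))
for k in range(0,105,10): cv2.line(im,(0,k*s),(6,k*s),(0,255,255)); cv2.putText(im,str(y0+k),(8,k*s+4),0,.35,(0,0,255))
cv2.imwrite('pics/w3c.png',im)
E
```

```text
(no output)
```

View pics/w3c.png

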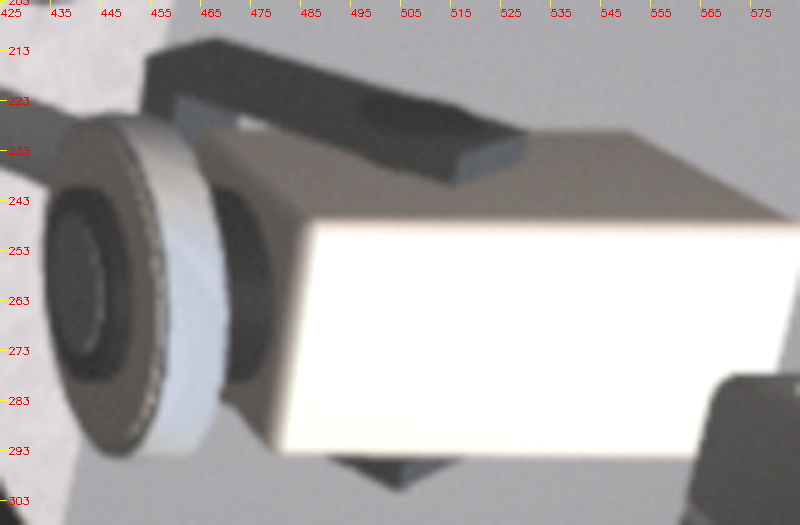

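```bash
cat > fit.py <<'E'
from h import *
from scipy.optimize import least_squares
np.set_printoptions(precision=4,suppress=True)
T=dict(np.load('top0.npz'));S=dict(np.load('scene0.npz'));d=dict(np.load('w3.npz'));s=np.load('w3s.npz');W=wcam(d,s['p'],s['R'])
q=lambda x,y:(425+x/5,203+y/5);sc=lambda x,y:(200+x/6,118+y/6); k=lambda x,y:(384+(x-340)/7,126+y/7)
# box points: (front0/rear1, y, z)
obs=[(W,(0,1,1),q(310,222)),(W,(0,-1,1),q(277,455)),(W,(1,1,1),q(800,222)),(W,(0,1,-1),q(203,130)),(W,(1,1,-1),q(628,130)),(W,'lens',q(83,284)),
(S,(1,1,1),sc(120,95)),(S,(1,-1,1),sc(70,45)),(S,(0,1,1),sc(250,110)),(S,(1,1,-1),sc(95,175)),(S,(1,-1,-1),sc(38,135)),
(T,(1,1,1),k(575,85)),(T,(1,-1,1),k(683,75)),(T,(0,1,1),k(575,295)),(T,(0,-1,1),k(683,288)),(T,(1,1,-1),k(545,75))]
def frame(v):
    ps,th=v[2:4];c,sn=np.cos(th),np.sin(th)
    X=np.array([c*np.cos(ps),c*np.sin(ps),sn]);Y=np.array([-np.sin(ps),np.cos(ps),0]);Z=np.cross(X,Y)
    return np.r_[v[:2],.240]-.058*X,np.c_[X,Y,Z]
def res(v,raw=0):
    L,R=frame(v);o=[]
    for C,p,u in obs:
        X=L if p=='lens' else L+R@np.array([v[4]+.085*p[0],.023*p[1],.023*p[2]])
        z=P(C)@np.r_[X,1];o.append((z[:2]/z[2]-u)*(1 if raw or C is not W else .6))
    return np.array(o) if raw else np.concatenate(o)
if __name__=='__main__':
    r=least_squares(res,[.72,-.268,.13,.5,.03],loss='soft_l1');v=r.x
    L,R=frame(v);print(v,'psi,th',np.degrees(v[2:4]),'lens',L);print(res(v,1))
    off=.0562; G=L-.1*R[:,0]; tz=-R[:,2]; Rt=np.c_[R[:,1],R[:,0],tz]; tcp=G-off*tz
    np.savez('goal.npz',tcp=tcp,R=Rt,L=L,RL=R)
    from scipy.spatial.transform import Rotation as Q
    print('goal tcp',tcp,'units',s['R'].T@(tcp-s['p'])/.02,'rot',Q.from_matrix(s['R'].T@Rt).as_rotvec()/.1)
E
python3 fit.py
```

```text
[ 0.719  -0.2717  0.1216  0.5208  0.0271] psi,th [ 6.9649 29.8376] lens [ 0.6691 -0.2778  0.2111]
[[-0.2515  0.1027]
 [-1.473   1.3871]
 [ 2.5337  0.3904]
 [-3.1802 -1.2685]
 [-1.7222 -1.025 ]
 [-0.4272 -0.1394]
 [-1.0153 -1.4728]
 [-1.758  -0.2512]
 [ 0.8577 -0.8506]
 [-2.2088  0.2285]
 [-1.5883 -0.4136]
 [-1.0722  0.2342]
 [ 0.095   0.0737]
 [-0.9023  0.4315]
 [-0.1535 -0.1636]
 [-1.5011 -1.0844]]
goal tcp [ 0.5552 -0.2917  0.2101] units [-2.8029  0.8191  2.7306] rot [-0.0185 -0.0054  0.0212]
```

Fit: lens at (0.669,-0.278,0.211), looking 29.8° down, head yaw 7.0°. It agrees with the hinge height and the earlier triangulation. The remaining shift to the goal is about (-2.8, 0.8, 2.7) units.

```bash
python3 -m pendant '[{"linear":[-0.4,0,0.2],"rotation":[0,0,0],"claw":0},{"linear":[-0.7,0,0.4],"rotation":[0,0,0],"claw":0},{"linear":[-0.7,0,0.6],"rotation":[0,0,0],"claw":0},{"linear":[-0.6,0.1,0.6],"rotation":[0,0,0],"claw":0},{"linear":[-0.4,0.2,0.5],"rotation":[0,0,0],"claw":0},{"linear":[0,0.2,0.3],"rotation":[0,0,0],"claw":0},{"linear":[0,0.2,0.1],"rotation":[0,0,0],"claw":0},{"linear":[0,0.1,0],"rotation":[0,0,0],"claw":0},{"linear":[0,0,0],"rotation":[0,0,0],"claw":0},{"linear":[0,0,0],"rotation":[0,0,0],"claw":0},{"linear":[0,0,0],"rotation":[0,0,0],"claw":0},{"linear":[0,0,0],"rotation":[0,0,0],"claw":0},{"linear":[0,0,0],"rotation":[0,0,0],"claw":0}]'
python3 - <<'E'
from h import *
from scipy.spatial.transform import Rotation as Q
np.set_printoptions(precision=4,suppress=True)
g=np.load('goal.npz');s=robot.sense();p,R=np.array(s['tcp_pos']),np.array(s['tool_rot']);np.savez('w4s.npz',p=p,R=R)
print('units',R.T@(g['tcp']-p)/.02,'rot',Q.from_matrix(R.T@g['R']).as_rotvec()/.1)
ims=[]
c=robot.read_camera('wrist');np.savez('w4.npz',**c);w=wcam(c,p,R)
im=c['image'][:,:,::-1].copy()
im=cv2.resize(im[130:330,200:600],None,fx=2,fy=2,interpolation=cv2.INTER_CUBIC)
def dr(im,C,X,o,sc,col):
    z=P(C)@np.r_[X,1];u=(z[:2]/z[2]-o)*sc;cv2.circle(im,tuple(int(a) for a in u),2,col,-1)
H=g['L']-.1*g['RL'][:,0]
def pts():
    for x in(-.005,.005):
        for y,z in((-.025,-.04),(.025,-.04),(.025,.024),(-.025,.024),(.012,.072),(-.012,.072)): yield H+g['RL']@np.array([x,y,z])
for X in pts(): dr(im,w,X,np.array([200,130]),2,(0,0,255))
for a in np.linspace(0,6.28,24): dr(im,w,g['L']+g['RL']@np.array([0,.018*np.cos(a),.018*np.sin(a)]),np.array([200,130]),2,(0,255,0))
out=np.zeros((600,800,3),np.uint8);out[:400]=im
S=robot.read_camera('scene');j=cv2.resize(np.ascontiguousarray(S['image'][105:205,200:300,::-1]),None,fx=4,fy=4,interpolation=cv2.INTER_CUBIC)
T=robot.read_camera('top');k=cv2.resize(np.ascontiguousarray(T['image'][130:230,370:470,::-1]),None,fx=4,fy=4,interpolation=cv2.INTER_CUBIC)
out[400:,:400]=j[20:220];out[400:,400:]=k[80:280]
cv2.imwrite('pics/w4.png',out);np.savez('S4.npz',**S)
E
```

```text
time: 8.13
tcp_pos: [0.5543, -0.2915, 0.2103]
tool_rot: [[-0.123, 0.861, 0.493], [0.992, 0.106, 0.061], [-0.0, 0.497, -0.868]]
force: [-0.1, -0.4, -1.4]
grip_width: 0.0097
grasp_force: 25.0
units [-0.015   0.0333  0.0271] rot [-0.0042 -0.0056  0.0127]
```

View pics/w4.png

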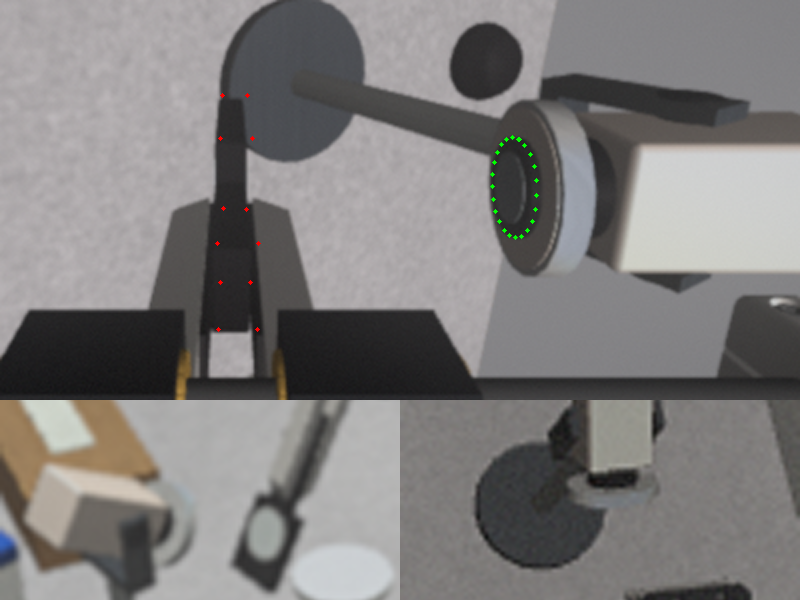

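Final check picture (three panels):
- **Wrist view:** the fitted lens circle sits on the lens at crop (515,187). The tab appears about 6 px (roughly 1.5 mm) further from the lens than the model.
- **Scene view:** the glass is at crop (265,530), with the tab up in the gripper.
- **Top view:** the head hasn't moved.

I'll make a small correction, about 1 mm.

```bash
python3 -m pendant '[{"linear":[0,0.06,0.02],"rotation":[0,0,0],"claw":0},{"linear":[0,0,0],"rotation":[0,0,0],"claw":0},{"linear":[0,0,0],"rotation":[0,0,0],"claw":0},{"linear":[0,0,0],"rotation":[0,0,0],"claw":0},{"linear":[0,0,0],"rotation":[0,0,0],"claw":0},{"linear":[0,0,0],"rotation":[0,0,0],"claw":0}]'
python3 - <<'E'
from h import *
from scipy.spatial.transform import Rotation as Q
np.set_printoptions(precision=4,suppress=True)
g=np.load('goal.npz');s=robot.sense();p,R=np.array(s['tcp_pos']),np.array(s['tool_rot'])
print('units',R.T@(g['tcp']-p)/.02,'rot',Q.from_matrix(R.T@g['R']).as_rotvec()/.1,'vel',np.abs(s['joint_vel']).max())
S=dict(np.load('S4.npz'));z=P(S)@np.r_[g['L']-.1*g['RL'][:,0],1];print('glass pred in scene',z[:2]/z[2],'seen (266.2,142.5)')
S0=np.load('scene0.npz')['image'].astype(int);dd=np.abs(S['image'].astype(int)-S0).max(2)>40
n,l,st,ce=cv2.connectedComponentsWithStats(dd.astype(np.uint8))
for i in range(1,n):
    if st[i,4]>8: print(st[i])
E
```

```text
time: 8.78
tcp_pos: [0.5557, -0.2914, 0.2102]
tool_rot: [[-0.123, 0.861, 0.493], [0.992, 0.107, 0.061], [-0.0, 0.497, -0.868]]
force: [-0.1, 0.1, -0.6]
grip_width: 0.0095
grasp_force: 25.0
units [-0.0119 -0.0246 -0.0084] rot [-0.0079 -0.0062  0.0135] vel 0.0014766925898186953
glass pred in scene [266.7134 143.0438] seen (266.2,142.5)
[ 258    0  132  158 5397]
[ 445    0  135   60 4390]
[549   0  26  10 122]
[566  11  58  76 788]
[ 563   27   39   75 1616]
[449  31   6   4   9]
[470  32  11   4  20]
[448  35  31  50 820]
[482  34  14  20  78]
[626  43   7   9  38]
[495  58  26  15 210]
[466  68  45  24 402]
[446  72   5   5  11]
[453  76   6   6  15]
[ 559   78   81  205 8024]
[435  80   8  40 108]
[457  84   5  23  54]
[505  85   8   7  22]
[463  86   7   7  33]
[473  87  35  34 154]
[474  93   5   5  11]
[444 111  17  16 146]
[477 119  13   6  59]
[467 121  14   8  64]
[437 123   4   7  21]
[489 138   6   5  16]
[586 194   4   3   9]
[630 204  10   5  22]
[366 242   7   9  42]
[360 250  19  15 121]
```

The glass is within 1 px of its predicted place in the scene view, the arm is still, and the only change at the rack is the slot I emptied.

```bash
python3 -c "
from rig import robot
print(robot.close_job())"
```

```text
the job is handed in; nothing more can be done
None
```

The job is handed in at about 9 s on the robot's clock: the gripper is holding the long-tab holder by its tab, motionless, with the glass square to the lens and about 100 mm in front of it by my camera measurements (good to 1–2 mm), and pictures show no change to the other holders or the inspection camera.

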